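# Free the spent spool on the wire pay-off stand

### The job

The wire spool on the pay-off stand has to be changed. With the tip of the screwdriver, push the snug retainer off the spindle on top of the spool until it is clear of the spindle, and lay the screwdriver down flat on the bench. Then push the sprung tension arm back from the spool, past its ratchet click, and finish while still holding it there, so that a colleague can lift the spool off; leave the other things on the bench where they are.

Things in the scene. Friction and masses are not known exactly. Their poses are not given: they have to be found in the camera images.
- stand: wire pay-off stand, fixed: green base plate (x -72 to 118 mm, y -73 to 107 mm) with one upright, nearly empty black wire spool, 80 mm across, its top 92 mm above the bench, and on that a steel disc 68 mm across, top at 95 mm. Origin on the bench below the spool's axis; z up. The tension arm is on the spool's +x side. A thin wire guide, 75 mm high, stands at x -55 to -76, y 85 to 90 mm
- spindle (a point): centre of the top of the spindle's flat round head (18 mm across, 3 mm thick), 103 mm above the bench; the retainer sits under this head
- retainer: spool retainer snapped on under the spindle head: polished U-shaped plate 36 mm wide (x), y -18 to +10 mm, 4 mm thick, with an upturned tab; 30 g. Origin: plate underside, at the start on the spindle axis 95 mm above the bench; axes as the stand's. Its prongs, open to the stand's +y, grip the 10 mm neck: it comes off only towards the stand's -y, with about 12 N in the first 6 mm; it is clear after 18 mm
- retainer_tab (a point): middle of the tab's pushing face, which looks to the stand's +y, 11 mm to the -y side of the retainer's origin and 14.5 mm above it (109.5 mm above the bench). The tab is 28 mm wide, 4 mm thick, 99 to 117 mm above the bench. The spindle head is on its +y side, so a tool coming from +y must pass over the head. Once off, the retainer may lie on the spool or fall to the bench
- screwdriver: flat-blade screwdriver, orange handle, lying on the bench, 200 mm long, 80 g. +x points from handle to blade; origin midway along its length, on the underside, 13 mm below its axis. Handle 26 mm in diameter, x -100 to 0; shaft 6 mm in diameter, x 0 to 100. At the start its blade points within about 40 degrees of the world's -y. Its place may be swapped with that of the pliers
- screwdriver_grip (a point): point on the axis in the handle, 140 mm behind the blade's end, a good place to grip
- screwdriver_tip (a point): end of the blade, on the axis
- tension_swing (a joint): angle of the sprung tension arm, rad: 0 with its felt shoe on the spool, growing as its knob swings to the stand's +x, away from the spool; hard stop at 0.66. A spring pushes it back to 0 with 1.3 x (0.5 + angle) N m. The ratchet tooth meets its pawl at 0.22 and has clicked past at 0.46; the knob takes up to 15 N before the click, about 10 N beyond. The ratchet does not lock: let go and the arm springs back
- tension_arm: the tension arm, an aluminium bar 14 mm wide, 150 mm long, 80 to 90 mm above the bench. Origin on the bench below its upright pivot, 58 mm in x and 75 mm in y from the stand's origin; the arm runs along its own -y, past the spool (at angle 0 its axes are the stand's). The pawl housing stands beyond the pivot, 94 mm high, at stand x 100 to 120, y 75 mm
- tension_knob (a point): upright black knob at the free end of the arm, 150 mm from the pivot: 16 mm in diameter, from 93 to 130 mm above the bench; this point is on its axis, 112 mm above the bench. It can be pushed from the spool's side or pinched from above
- full_spool: bystander: full copper wire spool standing upright, 80 mm across, 70 mm tall, 0.85 kg; origin at the centre of its underside
- pliers: bystander: pliers with orange grips lying flat, 170 mm long, 70 mm wide, 16 mm thick; x towards the jaws; origin on the bench, near the middle
- coil_a: bystander: coil assembly, a small plate on feet with two copper coils and a green terminal block, 66 x 50 mm, 44 mm tall; origin at the centre of its underside
- coil_b: bystander: a coil assembly like coil_a
- coil_c: bystander: a coil assembly like coil_a
- coil_d: bystander: a coil assembly like coil_a
- bobbin: bystander: empty white bobbin standing on end, 36 mm across, 30 mm tall; origin at the centre of its underside
Mind the look-alikes: they are no part of the job. Several things have the shape of the screwdriver; the one meant has the colours described above.

How it is judged:
By the outcome, as a careful person would: the job done as asked, in the order asked, and still so for the second after the job is handed in, while the arm keeps its last pose, push and grip.
It also fails if it takes over 64 s, if anything falls off the work surface, if the arm or the gripper's body presses on something with over 40 N, if the wrist force passes 120 N, or if a joint passes its speed limit or range.

### The arm

A 6-joint arm with a two-finger parallel gripper is mounted at the origin on the work surface. World frame = base frame: x ahead of the robot, y to its left, z up, the work surface at z = 0. Lengths are in m, angles in rad, forces in N, time in s.
With the tool pointing down it reaches from about 0.325 to 0.9 m from the base axis. Payload 6.1 kg.
Tool frame: the origin (TCP) lies midway between the tips of the shut fingers; the grasp point (between the pads) lies 19 mm behind it; z points along the fingers, y is the line along which they close (so a half turn about z gives the same grasp; the last joint's range is limited). The gripper opens to 85 mm and grips with 20 to 120 N. Pads are 22 mm wide; open, the fingers measure 114 mm over their backs; the gripper's body (76 mm by 85 mm) begins 54 mm behind the grasp point. The pads swing forward as they close: fully open they stand 13 mm farther back than shut.
Start: joints at [1.152, 0.22, 1.526, -0, 1.395, -0.126], TCP at [0.18, 0.598, 0.197] pointing down, gripper open.
Joint ranges: [-2.98, 2.98], [-0.91, 2.08], [0.09, 2.57], [-1.24, 4.39], [0.2, 2.65], [-2.68, 2.68]. Speed limits (rad/s): [2.57, 2.57, 3.01, 3.14, 3.14, 3.14].

### API

Orientations are given as [roll, pitch, yaw] about the fixed x, y, z axes, in that order (R = Rz(yaw) Ry(pitch) Rx(roll)).
In Python, from plant import arm gives the robot as it stands.
- The arm moves only by the tool move_arm, never from a script. Its argument "targets" is a list of rows, each an object of numbers: "fingers": the opening, from 0 (shut) to 1 (fully open); "dx", "dy", "dz": the shift along the tool's x, y, z in units of 0.75 m (1.0 is 0.75 m); "ax", "ay", "az": the turn, a rotation vector about the tool's x, y, z in units of 90 degrees (1.0 is 90 degrees). In form: [{"fingers": .., "dx": .., "dy": .., "dz": .., "ax": .., "ay": .., "az": ..}, ...]. A call has 1 to 20 rows; each row is the pose to reach, as a shift and turn from the pose commanded when the call began, along the tool's axes at that moment; what a row does not reach only later rows make up. A row lasts 1/10 s, in which the tool goes at most 50 mm and 8.59 degrees, less where a joint would pass 70% of its speed; a pose out of reach is approached as far as the arm can. A call with a number of a shift or a turn outside -1 to 1 is refused whole. A call with a gripper value outside its range is refused whole. The fingers move at their own pace and stop on an object; "newtons" is the grip in N (left out, the last holds). Time passes only in rows, so rows that repeat a pose let the fingers close. It gives the time, the measured TCP pose, the force, the opening and the grip force at its end, in the units of the state.
- arm.read_state(): the state, without advancing time (a new reading comes with each control period).
- arm.camera(name): name is "scene" or "top" or "wrist"; returns (picture, depth): 384x512x3 uint8, blue, green, red; 384x512 float32, m along the optical axis (not along the pixel's ray), 0 where there is no reading.
- arm.camera_params(name): a dict with "fovy" (degrees; the focal length in pixels is half the picture's height over the tangent of half this angle, whatever the lens; pixels are square), "cx", "cy" (the principal point, pixels), "R" (3x3) and "t" (3): a world point X has camera coordinates R X + t; the wrist camera has in their place "T_tool_cam" (4x4, takes a point from camera to tool coordinates, whose origin is the TCP and whose axes are the flange's). Camera axes: x right, y down, z forward; pixel columns grow to the right and rows downward; lengths in m; the calibration is good to about 2 mm. A picture is of the moment at which its call begins: read the wrist's pose just before it. camera_params takes no time and is no camera call.
- arm.sign_off(): hands the job in; it is judged then, once.
Trained networks look in the newest picture that a camera, given by its name, has taken for a name from the list of things; names that differ only in an ending like _2 or _b are one class to them, and where a whole thing is asked for, a point or a joint stands for the part that bears it (a point fixed in the world has none). Each returns a list of dicts, best first, with "score" (0 to 1); they miss things now and then, are a little off and sometimes report something else, mostly with a low value. They report only what shows in the picture. A call takes as long as a camera call. They do not tell look-alikes from the thing itself.
- arm.outline_of(camera, query): "mask" (384x512 bool, what is visible of it) and "location" ([column, row] as shares, 0 to 1, of the picture: columns of its width, rows of its height, amid what is visible of it).
- arm.pinpoint(camera, query): "location" ([column, row] as shares, 0 to 1, of the picture: columns of its width, rows of its height: a listed point, or the origin of a listed thing).
The state is a dict: "time_s": time; "joint_pos": joint angles; "joint_vel": joint speeds; "tau": joint torques, N m; "tool_pos": TCP position; "ee_rot": TCP orientation; "wrist_force": force on the tool from outside, world axes, zero at the start; "moment": the same for the moment, N m; "opening": finger opening in m; "finger_force": force on a finger pad.
Only numpy, scipy, OpenCV 4.12 (cv2) and the standard library are available. Lean on these libraries where they do the work, as an engineer would, in place of code of your own. Each camera call takes 0.05 s, during which the arm holds its last target. There are 200 camera calls.

## Working session

There is one attempt and no reset: what is moved stays moved. The work goes in short steps, Python scripts to look and compute and a tool call to move; the robot and the scene stay as the last step left them, time stands still between calls to the robot, and variables do not carry over. Pictures are saved under pics/ and viewed, at most 10 in all, crops included, and the job is handed in when it is done.

Besides the shell and the picture viewer there is one more tool, called after "Call:" as name([rows], argument=value, ...), one row to a line, values as JSON. move_arm: Moves the arm, as the interface text tells. Its arguments: {"type":"object","properties":{"targets":{"type":"array","items":{"type":"object","properties":{"fingers":{"type":"number"},"dx":{"type":"number","minimum":-1,"maximum":1},"dy":{"type":"number","minimum":-1,"maximum":1},"dz":{"type":"number","minimum":-1,"maximum":1},"ax":{"type":"number","minimum":-1,"maximum":1},"ay":{"type":"number","minimum":-1,"maximum":1},"az":{"type":"number","minimum":-1,"maximum":1}}}},"newtons":{"type":"number"}},"required":["targets"]}

```bash
mkdir -p pics
cat > h.py <<'E'
import numpy as np, cv2
from plant import arm
from scipy.spatial.transform import Rotation as R
def f(p): return 192/np.tan(np.radians(p["fovy"])/2)
def cam_pt(name,u,v,d):
    p=arm.camera_params(name);k=f(p)
    return np.array([(u-p["cx"])/k*d,(v-p["cy"])/k*d,d])
def tool():
    s=arm.read_state();return np.array(s["tool_pos"]),R.from_euler('xyz',s["ee_rot"])
def pose(name,T=None):
    p=arm.camera_params(name)
    if "R" in p:
        Rm=np.array(p["R"]);t=np.array(p["t"]);return Rm.T,-Rm.T@t
    M=np.array(p["T_tool_cam"]);t,r=T;r=r.as_matrix()
    return r@M[:3,:3], r@M[:3,3]+t
def ray_z(name,u,v,z,T=None):
    A,c=pose(name,T);d=A@cam_pt(name,u,v,1.);return c+d*(z-c[2])/d[2]
def world(name,u,v,d,T=None):
    A,c=pose(name,T);return A@cam_pt(name,u,v,d)+c
def cloud(name,depth,T=None):
    v,u=np.mgrid[:384,:512];p=arm.camera_params(name);k=f(p)
    P=np.stack([(u-p["cx"])/k*depth,(v-p["cy"])/k*depth,depth],-1)
    A,c=pose(name,T);return P@A.T+c
E
python3 - <<'E'
from h import *
np.set_printoptions(precision=4,suppress=True)
s=arm.read_state();print(s)
for c in("top","scene"):
    im,d=arm.camera(c);cv2.imwrite(f"pics/{c}0.png",im if c=="scene" else im);np.savez(f"{c}0.npz",im=im,d=d)
    print(c,{k:np.round(v,3).tolist() for k,v in arm.camera_params(c).items()})
    hz={"spindle":.103,"retainer_tab":.1095,"screwdriver_grip":.013,"screwdriver_tip":.013,"tension_knob":.112,"tension_arm":0,"stand":0,"screwdriver":0,"pliers":0,"full_spool":0,"bobbin":0,"coil_a":0,"retainer":.095}
    for q,z in hz.items():
        for r in arm.pinpoint(c,q)[:4]:
            u,v=np.array(r["location"])*[512,384]
            print(c,q,round(r["score"],2),round(u),round(v),ray_z(c,u,v,z))
print(arm.camera_params("wrist"))
E
```

```text
{'time_s': 0.0, 'joint_pos': array([ 1.1519,  0.2212,  1.5276, -0.    ,  1.3947, -0.1261]), 'joint_vel': array([ 0.001 , -0.0009, -0.0014, -0.0002,  0.0007,  0.0008]), 'tau': array([ -0.0005, -49.6887, -38.9405,  -0.0004,   0.0108,   0.    ]), 'tool_pos': array([0.1801, 0.5978, 0.1959]), 'ee_rot': array([-3.1397, -0.0002,  2.8488]), 'wrist_force': array([-0.0882,  0.0878,  0.0105]), 'moment': array([-0.0491, -0.0015, -0.0058]), 'finger_force': 0.0, 'opening': 0.08541507864149019}
top {'fovy': 54.046, 'cx': 252.205, 'cy': 186.685, 'R': [[0.008, -1.0, -0.005], [-0.985, -0.007, -0.175], [0.175, 0.006, -0.985]], 't': [-0.033, 0.522, 1.009]}
top spindle 0.92 211 191 [0.4984 0.0786 0.103 ]
top retainer_tab 0.66 216 191 [0.4989 0.0663 0.1095]
top screwdriver_grip 0.78 352 192 [ 0.5127 -0.3157  0.013 ]
top screwdriver_grip 0.65 392 247 [ 0.3577 -0.4234  0.013 ]
top screwdriver_tip 0.76 405 208 [ 0.4681 -0.4653  0.013 ]
top screwdriver_tip 0.66 399 301 [ 0.2126 -0.4329  0.013 ]
top tension_knob 0.69 249 178 [ 0.5327 -0.0205  0.112 ]
top tension_knob 0.26 328 250 [ 0.3479 -0.2228  0.112 ]
top 
[... 2010 characters left out ...]
1 176 [0.5833 0.1338 0.    ]
scene bobbin 0.55 260 124 [0.3519 0.2856 0.    ]
scene bobbin 0.4 256 178 [0.4802 0.059  0.    ]
scene bobbin 0.3 263 157 [0.4495 0.1549 0.    ]
scene coil_a 0.77 228 317 [ 0.6745 -0.4     0.    ]
scene coil_a 0.68 346 148 [0.6978 0.3636 0.    ]
scene coil_a 0.5 345 176 [0.7508 0.2427 0.    ]
scene retainer 0.45 289 176 [0.6013 0.075  0.095 ]
scene retainer 0.38 259 166 [0.496  0.0533 0.095 ]
{'fovy': 58.89714537925969, 'cx': 251.74042888603813, 'cy': 196.72222231545985, 'T_tool_cam': array([[-0.0002, -0.961 , -0.2767,  0.0706],
       [ 1.    , -0.0005,  0.0011, -0.0006],
       [-0.0012, -0.2767,  0.961 , -0.1773],
       [ 0.    ,  0.    ,  0.    ,  1.    ]])}
```

View pics/top0.png

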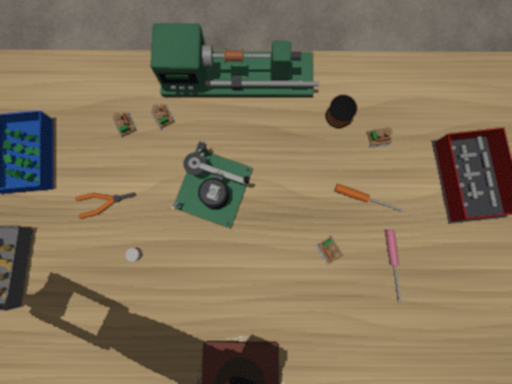

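View pics/scene0.png

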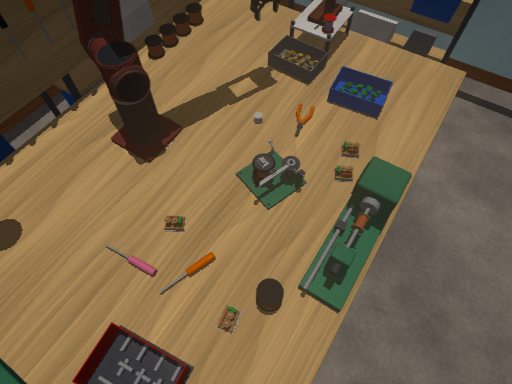

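The top view shows the orange screwdriver with its handle at about px (352,192) and tip at (400,210). The pink one at about (393,265) is the decoy. The stand is at about (213,190), with its knob at (249,180). The scene view agrees. Next I'll look at the stand from the wrist camera.

```bash
cat >> h.py <<'E'
def rel(pos,yaw,C=None,roll=np.pi,pitch=0):
    t,r=tool() if C is None else C
    g=R.from_euler('xyz',[roll,pitch,yaw])
    return np.round(np.r_[r.inv().apply(np.array(pos)-t)/.75,(r.inv()*g).as_rotvec()/(np.pi/2)],4)
E
python3 - <<'E'
from h import *
print(rel([.51,.11,.28],1.277), tool()[1].as_matrix().round(2))
E
```

```text
[-0.6087 -0.4966 -0.1107  0.     -0.      1.0006] [[-0.96  0.29 -0.  ]
 [ 0.29  0.96  0.  ]
 [ 0.    0.   -1.  ]]
```

Call:
move_arm([
  {"dx":-0.609,"dy":-0.497,"dz":-0.111,"az":1.0,"fingers":1},
  {"dx":-0.609,"dy":-0.497,"dz":-0.111,"az":1.0,"fingers":1},
  {"dx":-0.609,"dy":-0.497,"dz":-0.111,"az":1.0,"fingers":1},
  {"dx":-0.609,"dy":-0.497,"dz":-0.111,"az":1.0,"fingers":1},
  {"dx":-0.609,"dy":-0.497,"dz":-0.111,"az":1.0,"fingers":1},
  {"dx":-0.609,"dy":-0.497,"dz":-0.111,"az":1.0,"fingers":1},
  {"dx":-0.609,"dy":-0.497,"dz":-0.111,"az":1.0,"fingers":1},
  {"dx":-0.609,"dy":-0.497,"dz":-0.111,"az":1.0,"fingers":1},
  {"dx":-0.609,"dy":-0.497,"dz":-0.111,"az":1.0,"fingers":1},
  {"dx":-0.609,"dy":-0.497,"dz":-0.111,"az":1.0,"fingers":1},
  {"dx":-0.609,"dy":-0.497,"dz":-0.111,"az":1.0,"fingers":1},
  {"dx":-0.609,"dy":-0.497,"dz":-0.111,"az":1.0,"fingers":1},
  {"dx":-0.609,"dy":-0.497,"dz":-0.111,"az":1.0,"fingers":1},
  {"dx":-0.609,"dy":-0.497,"dz":-0.111,"az":1.0,"fingers":1},
  {"dx":-0.609,"dy":-0.497,"dz":-0.111,"az":1.0,"fingers":1},
  {"dx":-0.609,"dy":-0.497,"dz":-0.111,"az":1.0,"fingers":1},
])

```text
schema error: expected keys fingers, dx, dy, dz, ax, ay, az
```

```bash
cat > look.py <<'E'
from h import *
import sys
np.set_printoptions(precision=4,suppress=True)
def look(n,hz):
    T=tool();im,d=arm.camera("wrist");cv2.imwrite(f"pics/{n}.png",im);np.savez(n+".npz",im=im,d=d,t=T[0],r=T[1].as_matrix())
    print(T[0],T[1].as_euler('xyz'))
    for q,z in hz.items():
        for r in arm.pinpoint("wrist",q)[:2]:
            u,v=np.array(r["location"])*[512,384]
            print(q,round(r["score"],2),round(u),round(v),ray_z("wrist",u,v,z,T))
    return T,im,d
E
python3 - <<'E'
from look import *
T,im,d=look("w1",{"spindle":.103,"retainer_tab":.1095,"tension_knob":.112,"tension_arm":0,"stand":0,"retainer":.095})
P=cloud("wrist",d,T)
hsv=cv2.cvtColor(im,cv2.COLOR_BGR2HSV)
m=(P[...,2]<.03)&(P[...,2]>.002)&(hsv[...,0]>50)&(hsv[...,0]<90)&(hsv[...,1]>80)&(d>0)
r=cv2.minAreaRect((P[m][:,:2]*1000).astype(np.float32));print("plate",r)
for lo,hi in((.100,.106),(.107,.12),(.126,.134)):
    m=(P[...,2]>lo)&(P[...,2]<hi)&(d>0)&(np.hypot(P[...,0]-.51,P[...,1]-.07)<.13)
    print(lo,m.sum(),P[m].mean(0),P[m].min(0),P[m].max(0))
E
```

```text
[0.1804 0.5984 0.197 ] [ 3.1416 -0.      2.8488]
plate ((0.0, 0.0), (0.0, 0.0), 0.0)<stdin>:9: RuntimeWarning: Mean of empty slice.
  ret = um.true_divide(
Traceback (most recent call last):
ValueError: zero-size array to reduction operation minimum which has no identity
```

View pics/w1.png

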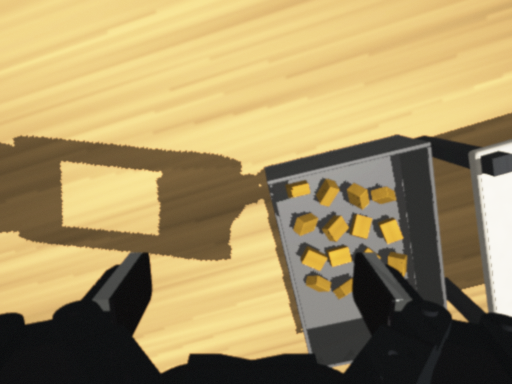

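The move was refused because every key is required. The picture therefore only shows the start pose: a grey box at (350,240) and the fingers at the bottom.

Call:
move_arm([
  {"dx":-0.609,"dy":-0.497,"dz":-0.111,"ax":0,"ay":0,"az":1.0,"fingers":1},
  {"dx":-0.609,"dy":-0.497,"dz":-0.111,"ax":0,"ay":0,"az":1.0,"fingers":1},
  {"dx":-0.609,"dy":-0.497,"dz":-0.111,"ax":0,"ay":0,"az":1.0,"fingers":1},
  {"dx":-0.609,"dy":-0.497,"dz":-0.111,"ax":0,"ay":0,"az":1.0,"fingers":1},
  {"dx":-0.609,"dy":-0.497,"dz":-0.111,"ax":0,"ay":0,"az":1.0,"fingers":1},
  {"dx":-0.609,"dy":-0.497,"dz":-0.111,"ax":0,"ay":0,"az":1.0,"fingers":1},
  {"dx":-0.609,"dy":-0.497,"dz":-0.111,"ax":0,"ay":0,"az":1.0,"fingers":1},
  {"dx":-0.609,"dy":-0.497,"dz":-0.111,"ax":0,"ay":0,"az":1.0,"fingers":1},
  {"dx":-0.609,"dy":-0.497,"dz":-0.111,"ax":0,"ay":0,"az":1.0,"fingers":1},
  {"dx":-0.609,"dy":-0.497,"dz":-0.111,"ax":0,"ay":0,"az":1.0,"fingers":1},
  {"dx":-0.609,"dy":-0.497,"dz":-0.111,"ax":0,"ay":0,"az":1.0,"fingers":1},
  {"dx":-0.609,"dy":-0.497,"dz":-0.111,"ax":0,"ay":0,"az":1.0,"fingers":1},
  {"dx":-0.609,"dy":-0.497,"dz":-0.111,"ax":0,"ay":0,"az":1.0,"fingers":1},
  {"dx":-0.609,"dy":-0.497,"dz":-0.111,"ax":0,"ay":0,"az":1.0,"fingers":1},
  {"dx":-0.609,"dy":-0.497,"dz":-0.111,"ax":0,"ay":0,"az":1.0,"fingers":1},
  {"dx":-0.609,"dy":-0.497,"dz":-0.111,"ax":0,"ay":0,"az":1.0,"fingers":1},
])

```text
time_s: 3.35
tool_pos: [0.5094, 0.1109, 0.2801]
ee_rot: [-3.141, -0.0, 1.28]
wrist_force: [-0.6, -0.1, -0.3]
opening: 0.0851
finger_force: 0.0
```

```bash
cat > stand.py <<'E'
from look import *
def meas(n,hz):
    T,im,d=look(n,hz)
    P=cloud("wrist",d,T)
    hsv=cv2.cvtColor(im,cv2.COLOR_BGR2HSV)
    m=(P[...,2]<.03)&(P[...,2]>.002)&(hsv[...,0]>50)&(hsv[...,0]<90)&(hsv[...,1]>80)&(d>0)
    print("plate",cv2.minAreaRect((P[m][:,:2]*1000).astype(np.float32)))
    for lo,hi in((.100,.106),(.107,.12),(.126,.134)):
        m=(P[...,2]>lo)&(P[...,2]<hi)&(d>0)&(np.hypot(P[...,0]-.51,P[...,1]-.07)<.13)
        if m.any(): print(lo,m.sum(),P[m].mean(0),P[m].min(0),P[m].max(0))
E
python3 -c "
from stand import *
meas('w2',{'spindle':.103,'retainer_tab':.1095,'tension_knob':.112,'tension_arm':0,'stand':0,'retainer':.095})"
```

```text
[0.5094 0.1109 0.2801] [-3.1411 -0.0001  1.28  ]
spindle 0.87 250 205 [0.4953 0.0725 0.103 ]
spindle 0.74 252 211 [0.495  0.0646 0.103 ]
retainer_tab 0.59 253 214 [0.4959 0.0631 0.1095]
tension_knob 0.66 299 267 [ 0.5279 -0.0112  0.112 ]
tension_arm 0.59 297 124 [0.5774 0.13   0.    ]
stand 0.76 251 178 [0.4987 0.0785 0.    ]
retainer 0.67 255 200 [0.5019 0.0733 0.095 ]
plate ((684.1507568359375, 77.00468444824219), (356.9903869628906, 497.632568359375), 58.95088195800781)
0.1 395 [0.5142 0.0784 0.1023] [ 0.4767 -0.0099  0.1   ] [0.5838 0.1348 0.1059]
0.107 241 [0.5051 0.0435 0.1145] [ 0.4809 -0.0139  0.1071] [0.5359 0.0717 0.12  ]
0.126 167 [ 0.5284 -0.0111  0.1297] [ 0.5208 -0.0192  0.1261] [ 0.5361 -0.0043  0.1319]
```

View pics/w2.png

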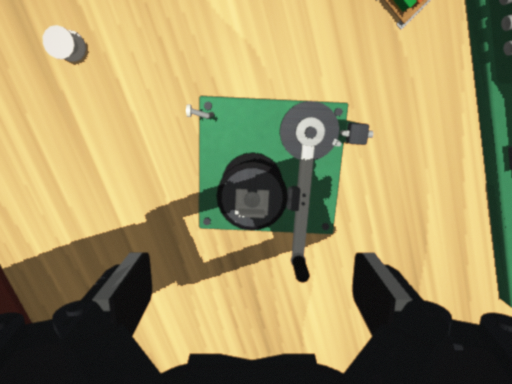

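Wrist view: the stand plate is square in the image. The head is at (252,203), the tab edge at (252,214), the knob at (301,268) and the pivot at (311,131). I'll refine the frame with depth.

Run:
```python
from look import *
z=np.load("w2.npz");T=(z["t"],R.from_matrix(z["r"]));P=cloud("wrist",z["d"],T);d=z["d"]
def sel(c,r,lo,hi):
    m=(d>0)&(np.hypot(P[...,0]-c[0],P[...,1]-c[1])<r)&(P[...,2]>lo)&(P[...,2]<hi)
    return P[m]
def circ(A): 
    c,r=cv2.minEnclosingCircle((A[:,:2]*1000).astype(np.float32)); return len(A),np.round(c,1),round(r,1),np.median(A,0)
print("knob",circ(sel([.528,-.011],.02,.126,.134)))
h=sel([.4955,.0725],.03,.0925,.0985);print("disc/plate",circ(h))
print("head",circ(sel([.4955,.0745],.014,.1005,.1055)))
t=sel([.4955,.063],.03,.1135,.121);print("tab",len(t),t.mean(0),cv2.minAreaRect((t[:,:2]*1000).astype(np.float32)))
g=sel([.5,.08],.06,.088,.0975);print("spooltop",circ(g))
for lo,hi in((.094,.1),(.1,.106),(.106,.112)): 
    a=sel([.578,.137],.035,lo,hi)
    if len(a)>5: print("pivot",lo,circ(a))
im=z["im"];hsv=cv2.cvtColor(im,cv2.COLOR_BGR2HSV)
m=(hsv[...,0]>50)&(hsv[...,0]<90)&(hsv[...,1]>80);m[:, 380:]=0;m[:80]=0
A=P[m&(d>0)&(P[...,2]<.03)];print("plate",np.median(A[:,2]),cv2.minAreaRect((A[:,:2]*1000).astype(np.float32)))
```

```text
knob (167, array([528.4, -11.8]), 7.8, array([ 0.5284, -0.0108,  0.1299]))
disc/plate (1334, array([495.5,  72.5]), 30.0, array([0.4961, 0.078 , 0.0953]))
head (240, array([495.8,  74.6]), 13.7, array([0.498 , 0.077 , 0.1031]))
tab 118 [0.4944 0.0656 0.1167] ((494.465087890625, 65.38346862792969), (4.262062072753906, 27.66742706298828), 70.47622680664062)
spooltop (3513, array([509.9,  76.5]), 51.0, array([0.5084, 0.0802, 0.0946]))
pivot 0.094 (396, array([577.9, 129.2]), 14.9, array([0.5774, 0.1296, 0.0948]))
pivot 0.1 (67, array([577.8, 129.2]), 6.0, array([0.5781, 0.1289, 0.1005]))
plate 0.012271138256077202 ((526.0300903320312, 86.18598937988281), (176.9379119873047, 187.6985321044922), 70.66995239257812)
```

Run:
```python
from h import *
print(rel([.51,-.33,.22],1.26,(np.array([.51,.11,.28]),R.from_euler('xyz',[np.pi,0,1.277]))))
```

```text
[-0.5615  0.1699  0.08    0.     -0.      0.0108]
```

Call:
move_arm([
  {"dx":-0.56,"dy":0.17,"dz":0.08,"ax":0,"ay":0,"az":0.01,"fingers":1},
  {"dx":-0.56,"dy":0.17,"dz":0.08,"ax":0,"ay":0,"az":0.01,"fingers":1},
  {"dx":-0.56,"dy":0.17,"dz":0.08,"ax":0,"ay":0,"az":0.01,"fingers":1},
  {"dx":-0.56,"dy":0.17,"dz":0.08,"ax":0,"ay":0,"az":0.01,"fingers":1},
  {"dx":-0.56,"dy":0.17,"dz":0.08,"ax":0,"ay":0,"az":0.01,"fingers":1},
  {"dx":-0.56,"dy":0.17,"dz":0.08,"ax":0,"ay":0,"az":0.01,"fingers":1},
  {"dx":-0.56,"dy":0.17,"dz":0.08,"ax":0,"ay":0,"az":0.01,"fingers":1},
  {"dx":-0.56,"dy":0.17,"dz":0.08,"ax":0,"ay":0,"az":0.01,"fingers":1},
  {"dx":-0.56,"dy":0.17,"dz":0.08,"ax":0,"ay":0,"az":0.01,"fingers":1},
  {"dx":-0.56,"dy":0.17,"dz":0.08,"ax":0,"ay":0,"az":0.01,"fingers":1},
  {"dx":-0.56,"dy":0.17,"dz":0.08,"ax":0,"ay":0,"az":0.01,"fingers":1},
  {"dx":-0.56,"dy":0.17,"dz":0.08,"ax":0,"ay":0,"az":0.01,"fingers":1},
])

```text
time_s: 4.9
tool_pos: [0.5112, -0.3283, 0.2204]
ee_rot: [-3.142, -0.001, 1.263]
wrist_force: [0.1, 0.8, 0.7]
opening: 0.0854
finger_force: 0.0
```

```bash
cat > sd.py <<'E'
from look import *
def orange(im,d,P):
    hsv=cv2.cvtColor(im,cv2.COLOR_BGR2HSV);o=(hsv[...,0]>4)&(hsv[...,0]<16)&(hsv[...,1]>180)&(hsv[...,2]>110)
    n,l,s,c=cv2.connectedComponentsWithStats(o.astype(np.uint8));k=1+np.argmax(s[1:,4]);m=l==k
    print("orange px",s[k],c[k]); return P[m&(d>0)]
E
python3 - <<'E'
from sd import *
T,im,d=look("w3",{"screwdriver_grip":.013,"screwdriver_tip":.013,"screwdriver":0})
P=cloud("wrist",d,T);A=orange(im,d,P)
print(A.min(0),A.max(0),cv2.minAreaRect((A[:,:2]*1000).astype(np.float32)))
E
```

```text
[ 0.5112 -0.3283  0.2204] [-3.1415 -0.0005  1.263 ]
screwdriver_grip 0.95 250 162 [ 0.509  -0.3268  0.013 ]
screwdriver_grip 0.9 152 268 [ 0.3519 -0.4174  0.013 ]
screwdriver_tip 0.84 243 269 [ 0.459  -0.4539  0.013 ]
screwdriver_tip 0.77 53 308 [ 0.207  -0.4315  0.013 ]
screwdriver 0.94 250 192 [ 0.4969 -0.3645  0.    ]
orange px [ 238  107   24   90 1790] [248.9363 149.3145]
[ 0.4828 -0.3695 -0.0001] [ 0.5373 -0.2662  0.0286] ((510.5561828613281, -318.1497802734375), (105.1668930053711, 24.290687561035156), 70.17110443115234)
```

View pics/w3.png

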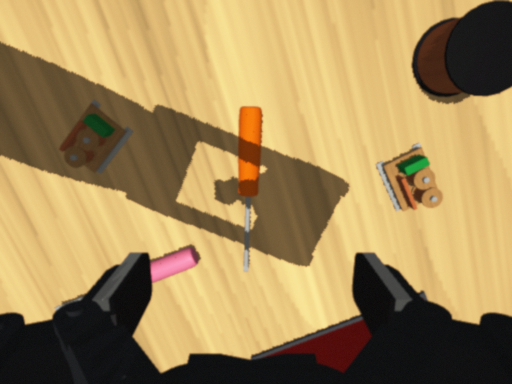

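Wrist view: the orange handle spans (250,107) to (248,197) and the blade tip is at (246,270). It's clear of the pink decoy and both coils.

Run:
```python
from h import *
for z in(.05,.002): print(rel([.507,-.3275,z],1.218))
```

```text
[-1.000e-03 -6.100e-03  2.278e-01  5.000e-04  1.000e-04  2.930e-02]
[-1.000e-03 -6.200e-03  2.918e-01  5.000e-04  1.000e-04  2.930e-02]
```

Call:
move_arm([
  {"dx":-0.001,"dy":-0.006,"dz":0.05,"ax":0,"ay":0,"az":0.03,"fingers":1},
  {"dx":-0.001,"dy":-0.006,"dz":0.11,"ax":0,"ay":0,"az":0.03,"fingers":1},
  {"dx":-0.001,"dy":-0.006,"dz":0.17,"ax":0,"ay":0,"az":0.03,"fingers":1},
  {"dx":-0.001,"dy":-0.006,"dz":0.23,"ax":0,"ay":0,"az":0.03,"fingers":1},
  {"dx":-0.001,"dy":-0.006,"dz":0.26,"ax":0,"ay":0,"az":0.03,"fingers":1},
  {"dx":-0.001,"dy":-0.006,"dz":0.28,"ax":0,"ay":0,"az":0.03,"fingers":1},
  {"dx":-0.001,"dy":-0.006,"dz":0.29,"ax":0,"ay":0,"az":0.03,"fingers":1},
  {"dx":-0.001,"dy":-0.006,"dz":0.29,"ax":0,"ay":0,"az":0.03,"fingers":1},
])

```text
time_s: 5.9
tool_pos: [0.5067, -0.3284, 0.0028]
ee_rot: [-3.142, 0.0, 1.216]
wrist_force: [-0.7, 0.7, -1.4]
opening: 0.0851
finger_force: 0.0
```

Call:
move_arm([
  {"dx":0,"dy":0,"dz":0,"ax":0,"ay":0,"az":0,"fingers":0.2},
  {"dx":0,"dy":0,"dz":0,"ax":0,"ay":0,"az":0,"fingers":0.2},
  {"dx":0,"dy":0,"dz":0,"ax":0,"ay":0,"az":0,"fingers":0.2},
  {"dx":0,"dy":0,"dz":0,"ax":0,"ay":0,"az":0,"fingers":0.2},
  {"dx":0,"dy":0,"dz":0,"ax":0,"ay":0,"az":0,"fingers":0.2},
  {"dx":0,"dy":0,"dz":0,"ax":0,"ay":0,"az":0,"fingers":0.2},
  {"dx":0,"dy":0,"dz":0,"ax":0,"ay":0,"az":0,"fingers":0.2},
  {"dx":0,"dy":0,"dz":0,"ax":0,"ay":0,"az":0,"fingers":0.2},
], newtons=80)

```text
time_s: 6.7
tool_pos: [0.5064, -0.3286, 0.0027]
ee_rot: [-3.141, -0.0, 1.215]
wrist_force: [-1.0, 0.5, 0.6]
opening: 0.0173
finger_force: 0.0
```

The fingers closed to 17 mm with no force, so they missed the handle. I'll look.

Run:
```python
from sd import *
T,im,d=look("w4",{"screwdriver_grip":.013,"screwdriver_tip":.013})
P=cloud("wrist",d,T);A=orange(im,d,P)
print(A.min(0),A.max(0),cv2.minAreaRect((A[:,:2]*1000).astype(np.float32)))
```

```text
[ 0.5064 -0.3286  0.0027] [-3.1415 -0.      1.2151]
screwdriver_grip 0.95 252 231 [ 0.5071 -0.3257  0.013 ]
screwdriver_tip 0.52 253 226 [ 0.5086 -0.3235  0.013 ]
orange px [ 227  112   52  195 7222] [252.5584 214.1973]
[ 0.4854 -0.3643  0.0006] [ 0.5378 -0.2659  0.0278] ((511.57861328125, -315.68072509765625), (100.443603515625, 25.682960510253906), 69.06803894042969)
```

View pics/w4.png

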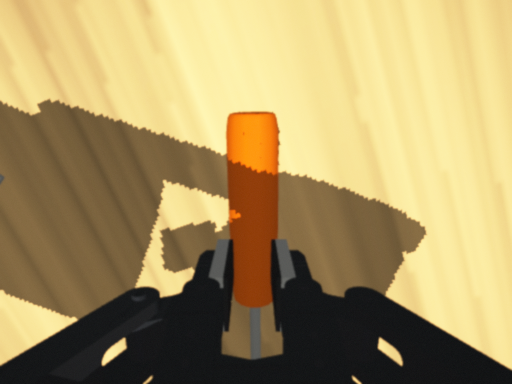

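The pads straddle the handle at about (232,260) and (275,260). It may be slimmer there, so I'll keep closing.

Call:
move_arm([
  {"dx":0,"dy":0,"dz":0,"ax":0,"ay":0,"az":0,"fingers":0},
  {"dx":0,"dy":0,"dz":0,"ax":0,"ay":0,"az":0,"fingers":0},
  {"dx":0,"dy":0,"dz":0,"ax":0,"ay":0,"az":0,"fingers":0},
  {"dx":0,"dy":0,"dz":0,"ax":0,"ay":0,"az":0,"fingers":0},
  {"dx":0,"dy":0,"dz":0,"ax":0,"ay":0,"az":0,"fingers":0},
], newtons=80)

```text
time_s: 7.35
tool_pos: [0.5065, -0.3286, 0.0028]
ee_rot: [3.142, -0.0, 1.215]
wrist_force: [-0.3, 0.5, 0.6]
opening: 0.0002
finger_force: 0.0
```

Run:
```python
from sd import *
z=np.load("w4.npz");T=(z["t"],R.from_matrix(z["r"]));P=cloud("wrist",z["d"],T)
for v in(200,250,270,290): print(v,[(u,*(P[v,u]*1000).round().astype(int).tolist()) for u in range(200,310,9)])
T,im,d=look("w5",{"screwdriver_grip":.013})
P=cloud("wrist",d,T);A=orange(im,d,P)
print(A.min(0),A.max(0),cv2.minAreaRect((A[:,:2]*1000).astype(np.float32)))
s=arm.read_state();print(s["opening"],s["finger_force"],s["wrist_force"],s["moment"])
```

```text
200 [(200, 485, -303, 1), (209, 490, -305, -1), (218, 494, -307, 1), (227, 499, -308, 0), (236, 507, -304, 23), (245, 511, -305, 25), (254, 515, -307, 26), (263, 519, -308, 25), (272, 523, -311, 22), (281, 527, -319, 0), (290, 532, -321, 1), (299, 536, -322, 0), (308, 541, -324, 0)]
250 [(200, 473, -331, 0), (209, 491, -316, 44), (218, 497, -314, 52), (227, 500, -315, 53), (236, 497, -329, 21), (245, 502, -329, 25), (254, 507, -331, 26), (263, 511, -332, 26), (272, 517, -323, 50), (281, 521, -323, 53), (290, 524, -328, 45), (299, 527, -351, 0), (308, 532, -353, 0)]
270 [(200, 490, -316, 62), (209, 493, -316, 62), (218, 498, -314, 69), (227, 502, -315, 70), (236, 493, -341, 20), (245, 498, -340, 24), (254, 502, -342, 24), (263, 507, -344, 24), (272, 514, -330, 52), (281, 520, -323, 69), (290, 523, -324, 69), (299, 526, -329, 62), (308, 529, -330, 62)]
290 [(200, 495, -312, 84), (209, 497, -313, 84), (218, 500, -315, 84), (227, 500, -320, 75), (236, 489, -351, 20), (245, 494, -351, 24), (254, 499, -352, 25), (263, 503, -355, 23), (272, 512, -338, 54), (281, 518, -325, 77), (290, 522, -322, 85), (299, 524, -323, 85), (308, 527, -324, 85)]
[ 0.5065 -0.3286  0.0028] [ 3.1416 -0.      1.2151]
screwdriver_grip 0.88 253 231 [ 0.5079 -0.3257  0.013 ]
orange px [ 226  112   53  138 4976] [252.9642 187.1075]
[ 0.495  -0.3395 -0.0014] [ 0.538  -0.2659  0.0279] ((517.1925659179688, -302.1595764160156), (71.18162536621094, 26.042587280273438), 70.17328643798828)
-7.156073729881645e-05 0.0 [ 0.3234 -0.104  -0.0534] [-0.0648 -0.022  -0.0557]
```

View pics/w5.png

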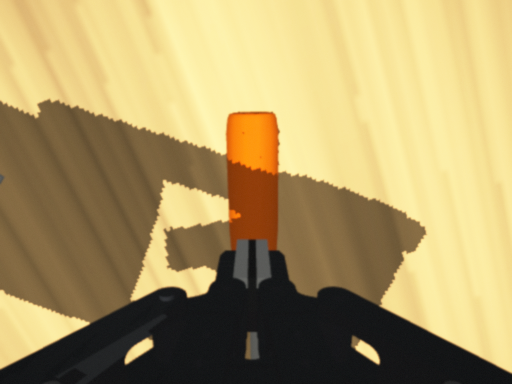

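The depth shows the fingertips end about 40 mm above the reported TCP, so they closed over the handle without touching it. I'll measure exactly how far.

Run:
```python
from sd import *
for n in("w4","w5","w3"):
    z=np.load(n+".npz");t=z["t"];P=cloud("wrist",z["d"],(t,R.from_matrix(z["r"])));Q=(P-t)@z["r"]*1000
    m=(abs(Q[...,0])<16)&(abs(Q[...,1])<60)&(Q[...,2]<8)&(Q[...,2]>-100)&(z["d"]>0)
    if n!="w3": m&=P[...,2]>.034
    q=Q[m];o=np.argsort(-q[:,2])[:12];print(n,m.sum());print(q[o].round(1).tolist())
    vs=[(v,Q[v,253].round(0).tolist()) for v in range(236,270,4)];print(vs)
```

```text
w4 17247
[[-3.9, 8.2, -34.2], [-5.3, -9.0, -34.4], [-4.2, -9.0, -34.5], [-1.6, -8.9, -34.5], [-3.1, 8.2, -34.7], [-2.0, -8.9, -34.8], [-1.5, 8.1, -34.8], [-3.5, -8.9, -34.9], [-4.0, 8.2, -34.9], [-8.1, 8.2, -35.0], [-2.9, -8.9, -35.1], [-5.4, 8.2, -35.2]]
[(236, [6.0, 0.0, -24.0]), (240, [3.0, 0.0, -23.0]), (244, [1.0, 0.0, -23.0]), (248, [-1.0, 0.0, -22.0]), (252, [-3.0, 0.0, -22.0]), (256, [-6.0, 0.0, -22.0]), (260, [-8.0, 0.0, -23.0]), (264, [-11.0, 0.0, -21.0]), (268, [-12.0, 0.0, -22.0])]
w5 15776
[[10.0, 4.3, -37.4], [10.1, -6.3, -37.7], [10.1, -3.7, -37.7], [10.1, 3.4, -37.7], [10.2, 1.2, -37.8], [10.2, 0.7, -37.9], [10.2, 6.0, -37.9], [10.3, -0.1, -38.0], [10.3, -1.9, -38.0], [10.3, -4.6, -38.1], [10.3, -2.4, -38.1], [10.4, -4.1, -38.2]]
[(236, [5.0, 0.0, -22.0]), (240, [11.0, 0.0, -40.0]), (244, [11.0, 0.0, -44.0]), (248, [11.0, 0.0, -48.0]), (252, [10.0, 0.0, -51.0]), (256, [10.0, 0.0, -55.0]), (260, [10.0, 0.0, -58.0]), (264, [10.0, 0.0, -62.0]), (268, [11.0, 0.0, -66.0])]
w3 10872
[[0.6, 42.6, -47.4], [-4.1, -43.3, -47.4], [-0.3, 42.7, -47.4], [4.4, 42.7, -47.5], [1.6, 42.5, -47.6], [-3.1, -43.2, -47.6], [4.5, -43.4, -47.7], [6.3, 42.5, -47.7], [-6.3, -43.4, -47.7], [4.0, 42.6, -47.8], [-3.9, 42.5, -47.8], [5.0, -43.3, -47.8]]
[(236, [-96.0, 1.0, 221.0]), (240, [70.0, -0.0, -177.0]), (244, [-106.0, 1.0, 219.0]), (248, [-112.0, 1.0, 220.0]), (252, [-117.0, 1.0, 219.0]), (256, [-124.0, 1.0, 221.0]), (260, [-129.0, 1.0, 219.0]), (264, [-135.0, 1.0, 220.0]), (268, [-140.0, 1.0, 219.0])]
```

The real fingertips sit about 35 mm behind the reported TCP, shut or open, with 13 mm more set-back when open. I'll open up, go 34 mm lower while watching force, then close.

Call:
move_arm([
  {"dx":0,"dy":0,"dz":0,"ax":0,"ay":0,"az":0,"fingers":1},
  {"dx":0,"dy":0,"dz":0,"ax":0,"ay":0,"az":0,"fingers":1},
  {"dx":0,"dy":0,"dz":0,"ax":0,"ay":0,"az":0,"fingers":1},
  {"dx":0,"dy":0,"dz":0,"ax":0,"ay":0,"az":0,"fingers":1},
  {"dx":0,"dy":0,"dz":0,"ax":0,"ay":0,"az":0,"fingers":1},
  {"dx":0,"dy":0,"dz":0,"ax":0,"ay":0,"az":0,"fingers":1},
  {"dx":0,"dy":0,"dz":0,"ax":0,"ay":0,"az":0,"fingers":1},
  {"dx":0,"dy":0,"dz":0,"ax":0,"ay":0,"az":0,"fingers":1},
  {"dx":0,"dy":0,"dz":0.01,"ax":0,"ay":0,"az":0,"fingers":1},
  {"dx":0,"dy":0,"dz":0.02,"ax":0,"ay":0,"az":0,"fingers":1},
  {"dx":0,"dy":0,"dz":0.03,"ax":0,"ay":0,"az":0,"fingers":1},
  {"dx":0,"dy":0,"dz":0.035,"ax":0,"ay":0,"az":0,"fingers":1},
  {"dx":0,"dy":0,"dz":0.04,"ax":0,"ay":0,"az":0,"fingers":1},
  {"dx":0,"dy":0,"dz":0.045,"ax":0,"ay":0,"az":0,"fingers":1},
  {"dx":0,"dy":0,"dz":0.045,"ax":0,"ay":0,"az":0,"fingers":1},
])

```text
time_s: 8.95
tool_pos: [0.5061, -0.3283, -0.0316]
ee_rot: [-3.141, -0.0, 1.215]
wrist_force: [0.5, -0.2, -0.4]
opening: 0.0854
finger_force: 0.0
```

Call:
move_arm([
  {"dx":0,"dy":0,"dz":0,"ax":0,"ay":0,"az":0,"fingers":0.15},
  {"dx":0,"dy":0,"dz":0,"ax":0,"ay":0,"az":0,"fingers":0.15},
  {"dx":0,"dy":0,"dz":0,"ax":0,"ay":0,"az":0,"fingers":0.15},
  {"dx":0,"dy":0,"dz":0,"ax":0,"ay":0,"az":0,"fingers":0.15},
  {"dx":0,"dy":0,"dz":0,"ax":0,"ay":0,"az":0,"fingers":0.15},
  {"dx":0,"dy":0,"dz":0,"ax":0,"ay":0,"az":0,"fingers":0.15},
  {"dx":0,"dy":0,"dz":0,"ax":0,"ay":0,"az":0,"fingers":0.15},
  {"dx":0,"dy":0,"dz":0,"ax":0,"ay":0,"az":0,"fingers":0.15},
], newtons=80)

```text
time_s: 9.75
tool_pos: [0.5068, -0.329, -0.0305]
ee_rot: [3.141, 0.0, 1.215]
wrist_force: [-0.6, -0.7, 5.5]
opening: 0.0221
finger_force: 78.4
```

Call:
move_arm([
  {"dx":0,"dy":0,"dz":-0.01,"ax":0,"ay":0,"az":0,"fingers":0.15},
  {"dx":0,"dy":0,"dz":-0.03,"ax":0,"ay":0,"az":0,"fingers":0.15},
  {"dx":0,"dy":0,"dz":-0.06,"ax":0,"ay":0,"az":0,"fingers":0.15},
  {"dx":0,"dy":0,"dz":-0.1,"ax":0,"ay":0,"az":0,"fingers":0.15},
  {"dx":0,"dy":0,"dz":-0.1,"ax":0,"ay":0,"az":0,"fingers":0.15},
], newtons=80)

```text
time_s: 10.25
tool_pos: [0.5095, -0.331, 0.0498]
ee_rot: [3.133, 0.003, 1.215]
wrist_force: [0.9, -0.9, -0.5]
opening: 0.0222
finger_force: 78.5
```

Run:
```python
from sd import *
T,im,d=look("w6",{"screwdriver_grip":.07})
P=cloud("wrist",d,T);A=orange(im,d,P);Q=(A-T[0])@T[1].as_matrix()*1000
print("handle in tool",Q.min(0),Q.max(0))
for a in range(-20,70,10):
    q=Q[(Q[:,0]>a)&(Q[:,0]<a+10)]
    if len(q)>5: print(a,len(q),q.min(0).round(1),q.max(0).round(1))
# shaft via scene/top cameras
for c in("top","scene"):
    im,d=arm.camera(c);np.savez(c+"6.npz",im=im,d=d)
    for q in("screwdriver_tip","screwdriver_grip"):
        for r in arm.pinpoint(c,q)[:3]:
            u,v=np.array(r["location"])*[512,384];dd=np.median(d[int(v)-1:int(v)+2,int(u)-1:int(u)+2]);print(c,q,round(r["score"],2),round(u),round(v),ray_z(c,u,v,.068),world(c,u,v,dd))
print(arm.read_state()["moment"],arm.read_state()["wrist_force"],arm.read_state()["opening"])
```

```text
[ 0.5095 -0.331   0.0498] [3.1334 0.0029 1.2153]
screwdriver_grip 0.56 253 256 [ 0.5072 -0.3373  0.07  ]
orange px [  220   115    64   237 11200] [251.9119 239.8924]
handle in tool [-122.6506  -22.1785  -58.3665] [64.1825 21.2701 51.0977]
-20 1005 [-20.  -22.2 -56.7] [-10.   21.3  49.7]
-10 1058 [-10.  -11.2 -57.2] [ -0.   10.5 -48.4]
0 1155 [  0.  -11.  -58.4] [10.  21.3 49.6]
10 1385 [ 10.  -12.4 -58.3] [20.  21.2 49.5]
20 1478 [ 20.  -12.3 -58.1] [ 30.   12.4 -43.1]
30 1561 [ 30.  -12.  -58.4] [ 40.   12.5 -42.6]
40 965 [ 40.  -12.5 -58.3] [ 50.   12.  -46.7]
50 730 [ 50.  -12.3 -55.9] [ 60.   11.6 -47.5]
60 431 [ 60.  -11.4 -55.3] [ 64.2  11.2 -46.3]
top screwdriver_tip 0.65 412 209 [ 0.4607 -0.4624  0.068 ] [ 0.4162 -0.3083  0.4346]
top screwdriver_tip 0.39 399 301 [ 0.2196 -0.413   0.068 ] [ 0.2131 -0.4337  0.0123]
top screwdriver_grip 0.72 364 192 [ 0.5048 -0.3343  0.068 ] [ 0.4291 -0.1989  0.5281]
scene screwdriver_tip 0.79 153 286 [ 0.4525 -0.4578  0.068 ] [ 0.4251 -0.452  -0.0001]
scene screwdriver_tip 0.52 107 243 [ 0.2435 -0.4349  0.068 ] [ 0.2029 -0.4277  0.0009]
scene screwdriver_grip 0.79 138 263 [ 0.3683 -0.4296  0.068 ] [ 0.3471 -0.4246  0.0241]
scene screwdriver_grip 0.41 287 173 [0.5838 0.098  0.068 ] [0.5754 0.1172 0.0373]
scene screwdriver_grip 0.18 152 285 [ 0.4494 -0.4566  0.068 ] [ 0.4215 -0.4506 -0.0011]
[-0.0049 -0.0098  0.0646] [ 0.5773  0.6085 -0.9537] 0.022412875446176362
```

The screwdriver is held. Its axis is about 44.5 mm behind the TCP and the handle's rear end is at tool x +64, which puts the tip at about -136. I'll check the tip by triangulation and plan the approach.

```bash
cat >> h.py <<'E'
O=np.array([.4985,.0777]);YW=1.2322
ux=np.array([np.sin(YW),-np.cos(YW)]);uy=np.array([np.cos(YW),np.sin(YW)])
def st(x,y,z): return np.r_[O+x*ux+y*uy,z]
E
python3 - <<'E'
from h import *
np.set_printoptions(precision=4,suppress=True)
T=tool();print(T[0],T[1].as_euler('xyz'))
A=[];b=[]
for c,u,v in(("top",412,209),("scene",153,286)):
    Rm,o=pose(c);d=Rm@cam_pt(c,u,v,1.);d/=np.linalg.norm(d);M=np.eye(3)-np.outer(d,d);A.append(M);b.append(M@o)
X=np.linalg.lstsq(np.vstack(A),np.hstack(b),rcond=None)[0];print("tip",X,"in tool",T[1].inv().apply(X-T[0]))
print("pred",T[0]+T[1].apply([-.136,0,-.0445]))
print("up",rel(np.r_[T[0][:2],.15],YW))
print("go",st(0,.166,.15),rel(st(0,.166,.15),YW))
E
```

```text
[ 0.5057 -0.3279  0.0427] [-3.1395 -0.0008  1.2152]
tip [ 0.4582 -0.4582  0.0781] in tool [-0.1386  0.0008 -0.0355]
pred [ 0.4584 -0.4555  0.0871]
up [ 0.0001 -0.0003 -0.143  -0.0014 -0.0005 -0.0108]
go [0.5536 0.2343 0.15  ] [ 0.7251 -0.2014 -0.142  -0.0014 -0.0005 -0.0108]
```

Call:
move_arm([
  {"dx":0,"dy":0,"dz":-0.06,"ax":0,"ay":0,"az":-0.01,"fingers":0.15},
  {"dx":0,"dy":0,"dz":-0.12,"ax":0,"ay":0,"az":-0.01,"fingers":0.15},
  {"dx":0.06,"dy":-0.02,"dz":-0.14,"ax":0,"ay":0,"az":-0.01,"fingers":0.15},
  {"dx":0.725,"dy":-0.201,"dz":-0.142,"ax":0,"ay":0,"az":-0.01,"fingers":0.15},
  {"dx":0.725,"dy":-0.201,"dz":-0.142,"ax":0,"ay":0,"az":-0.01,"fingers":0.15},
  {"dx":0.725,"dy":-0.201,"dz":-0.142,"ax":0,"ay":0,"az":-0.01,"fingers":0.15},
  {"dx":0.725,"dy":-0.201,"dz":-0.142,"ax":0,"ay":0,"az":-0.01,"fingers":0.15},
  {"dx":0.725,"dy":-0.201,"dz":-0.142,"ax":0,"ay":0,"az":-0.01,"fingers":0.15},
  {"dx":0.725,"dy":-0.201,"dz":-0.142,"ax":0,"ay":0,"az":-0.01,"fingers":0.15},
  {"dx":0.725,"dy":-0.201,"dz":-0.142,"ax":0,"ay":0,"az":-0.01,"fingers":0.15},
  {"dx":0.725,"dy":-0.201,"dz":-0.142,"ax":0,"ay":0,"az":-0.01,"fingers":0.15},
  {"dx":0.725,"dy":-0.201,"dz":-0.142,"ax":0,"ay":0,"az":-0.01,"fingers":0.15},
  {"dx":0.725,"dy":-0.201,"dz":-0.142,"ax":0,"ay":0,"az":-0.01,"fingers":0.15},
  {"dx":0.725,"dy":-0.201,"dz":-0.142,"ax":0,"ay":0,"az":-0.01,"fingers":0.15},
  {"dx":0.725,"dy":-0.201,"dz":-0.142,"ax":0,"ay":0,"az":-0.01,"fingers":0.15},
  {"dx":0.725,"dy":-0.201,"dz":-0.142,"ax":0,"ay":0,"az":-0.01,"fingers":0.15},
  {"dx":0.725,"dy":-0.201,"dz":-0.142,"ax":0,"ay":0,"az":-0.01,"fingers":0.15},
  {"dx":0.725,"dy":-0.201,"dz":-0.142,"ax":0,"ay":0,"az":-0.01,"fingers":0.15},
  {"dx":0.725,"dy":-0.201,"dz":-0.142,"ax":0,"ay":0,"az":-0.01,"fingers":0.15},
  {"dx":0.725,"dy":-0.201,"dz":-0.142,"ax":0,"ay":0,"az":-0.01,"fingers":0.15},
])

```text
time_s: 12.65
tool_pos: [0.5547, 0.2328, 0.1507]
ee_rot: [3.141, -0.0, 1.23]
wrist_force: [0.7, 0.3, -1.1]
opening: 0.0223
finger_force: 78.7
```

```bash
cat > tip.py <<'E'
from h import *
np.set_printoptions(precision=4,suppress=True)
def tip(n):
    T=tool();print(T[0],T[1].as_euler('xyz'))
    A=[];b=[]
    for c in("top","scene"):
        im,d=arm.camera(c);p=arm.camera_params(c);k=f(p)
        X=T[0]+T[1].apply([-.136,0,-.0445]);x=np.array(p["R"])@X+p["t"];print(c,"pred px",x[:2]/x[2]*k+[p["cx"],p["cy"]])
        r=[np.array(q["location"])*[512,384] for q in arm.pinpoint(c,"screwdriver_tip")];print(c,r[:3])
        u0,v0=(x[:2]/x[2]*k+[p["cx"],p["cy"]]).astype(int)
        cr=im[max(v0-50,0):v0+50,max(u0-67,0):u0+67];cv2.imwrite(f"pics/{n}_{c}.png",cv2.resize(cr,None,fx=4,fy=4,interpolation=cv2.INTER_CUBIC))
        uv=min(r,key=lambda q:np.hypot(*(q-[u0,v0])));Rm,o=pose(c);g=Rm@cam_pt(c,*uv,1.);g/=np.linalg.norm(g);M=np.eye(3)-np.outer(g,g);A.append(M);b.append(M@o)
    X=np.linalg.lstsq(np.vstack(A),np.hstack(b),rcond=None)[0];Y=T[1].inv().apply(X-T[0]);print("tip",X,"tool",Y,"stand",(X[:2]-O)@ux,(X[:2]-O)@uy)
    a,b=(cv2.imread(f"pics/{n}_{c}.png") for c in("top","scene"));h=min(len(a),len(b));cv2.imwrite(f"pics/{n}.png",cv2.resize(np.hstack([a[:h],b[:h]]),(800,300)))
E
python3 -c "
from tip import *
tip('t1')"
```

```text
[0.5547 0.2328 0.1507] [ 3.1414 -0.0001  1.2296]
top pred px [196.3457 180.6643]
top [array([398.2848, 299.712 ]), array([196.8128, 179.0976])]
scene pred px [271.6134 139.2654]
scene [array([268.5952, 138.5856])]
tip [0.5071 0.098  0.2068] tool [-0.143   0.0003 -0.0561] stand 0.0013472673634145626 0.0219562817976425
```

View pics/t1.png

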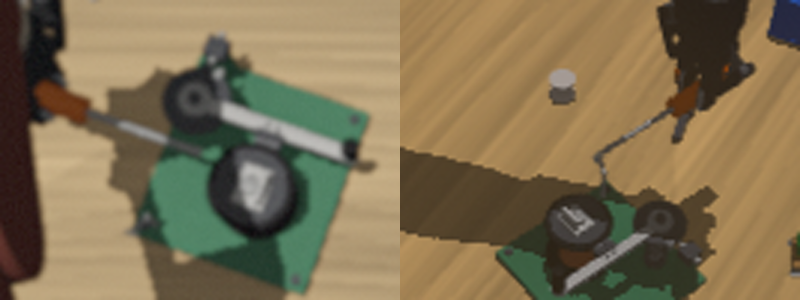

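The crop shows the blade aimed at the spool and clear of the wire guide. Predicted and detected tips agree to about 3 px. Next I'll descend and approach over the head.

Call:
move_arm([
  {"dx":0,"dy":0,"dz":0.04,"ax":0,"ay":0,"az":0,"fingers":0.15},
  {"dx":0,"dy":0,"dz":0.08,"ax":0,"ay":0,"az":0,"fingers":0.15},
  {"dx":0,"dy":0,"dz":0.1,"ax":0,"ay":0,"az":0,"fingers":0.15},
  {"dx":0,"dy":0,"dz":0.112,"ax":0,"ay":0,"az":0,"fingers":0.15},
  {"dx":0,"dy":0,"dz":0.112,"ax":0,"ay":0,"az":0,"fingers":0.15},
  {"dx":0,"dy":0,"dz":0.112,"ax":0,"ay":0,"az":0,"fingers":0.15},
  {"dx":-0.01,"dy":0,"dz":0.112,"ax":0,"ay":0,"az":0,"fingers":0.15},
  {"dx":-0.02,"dy":0,"dz":0.112,"ax":0,"ay":0,"az":0,"fingers":0.15},
  {"dx":-0.03,"dy":0,"dz":0.112,"ax":0,"ay":0,"az":0,"fingers":0.15},
  {"dx":-0.04,"dy":0,"dz":0.112,"ax":0,"ay":0,"az":0,"fingers":0.15},
  {"dx":-0.045,"dy":0,"dz":0.112,"ax":0,"ay":0,"az":0,"fingers":0.15},
  {"dx":-0.045,"dy":0,"dz":0.112,"ax":0,"ay":0,"az":0,"fingers":0.15},
])

```text
time_s: 14.05
tool_pos: [0.5431, 0.2011, 0.0666]
ee_rot: [3.142, 0.0, 1.23]
wrist_force: [-0.3, -0.2, -1.0]
opening: 0.022
finger_force: 78.7
```

```bash
python3 -c "
from tip import *
tip('t2')
s=arm.read_state();w=s['wrist_force'];print(w,w[:2]@ux,w[:2]@uy);t=s['tool_pos'];print((t[:2]-O)@ux,(t[:2]-O)@uy,t[2])"
```

```text
[0.5431 0.2011 0.0666] [3.1416 0.     1.23  ]
top pred px [213.1107 191.1817]
top [array([213.504 , 191.6928]), array([165.12  , 173.7984]), array([397.8752, 299.2896])]
scene pred px [262.9041 159.7137]
scene [array([258.0992, 179.5968]), array([263.0144, 164.8896]), array([104.4992, 243.6864])]
tip [0.4999 0.0739 0.082 ] tool [-0.1343  0.0018 -0.0154] stand 0.002567054301800571 -0.0031104996215198144
[ 0.3637 -0.0703  0.0737] 0.36642489166730974 0.05445734740441071
0.0009861404613948925 0.13207522270232622 0.06652367130945261
```

Call:
move_arm([
  {"dx":-0.004,"dy":0,"dz":0,"ax":0,"ay":0,"az":0,"fingers":0.15},
  {"dx":-0.008,"dy":0,"dz":0,"ax":0,"ay":0,"az":0,"fingers":0.15},
  {"dx":-0.011,"dy":0,"dz":0,"ax":0,"ay":0,"az":0,"fingers":0.15},
  {"dx":-0.013,"dy":0,"dz":0,"ax":0,"ay":0,"az":0,"fingers":0.15},
  {"dx":-0.013,"dy":0,"dz":0,"ax":0,"ay":0,"az":0,"fingers":0.15},
], newtons=100)

```text
time_s: 14.75
tool_pos: [0.5402, 0.193, 0.0668]
ee_rot: [3.141, -0.001, 1.231]
wrist_force: [0.1, 2.5, -0.4]
opening: 0.0214
finger_force: 100.4
```

Call:
move_arm([
  {"dx":-0.003,"dy":0,"dz":0,"ax":0,"ay":0,"az":0,"fingers":0.15},
  {"dx":-0.006,"dy":0,"dz":0,"ax":0,"ay":0,"az":0,"fingers":0.15},
  {"dx":-0.008,"dy":0,"dz":0,"ax":0,"ay":0,"az":0,"fingers":0.15},
  {"dx":-0.008,"dy":0,"dz":0,"ax":0,"ay":0,"az":0,"fingers":0.15},
])

```text
time_s: 15.15
tool_pos: [0.5394, 0.1895, 0.0676]
ee_rot: [3.139, -0.005, 1.231]
wrist_force: [2.4, 8.4, -0.3]
opening: 0.0214
finger_force: 100.7
```

Call:
move_arm([
  {"dx":-0.003,"dy":0,"dz":0,"ax":0,"ay":0,"az":0,"fingers":0.15},
  {"dx":-0.006,"dy":0,"dz":0,"ax":0,"ay":0,"az":0,"fingers":0.15},
  {"dx":-0.009,"dy":0,"dz":0,"ax":0,"ay":0,"az":0,"fingers":0.15},
  {"dx":-0.012,"dy":0,"dz":0,"ax":0,"ay":0,"az":0,"fingers":0.15},
  {"dx":-0.012,"dy":0,"dz":0,"ax":0,"ay":0,"az":0,"fingers":0.15},
])

```text
time_s: 15.65
tool_pos: [0.5347, 0.1778, 0.0663]
ee_rot: [-3.141, 0.001, 1.23]
wrist_force: [-0.7, -0.2, -0.4]
opening: 0.0216
finger_force: 100.7
```

Run:
```python
from h import *
s=arm.read_state();w=s['wrist_force'];print(w,w[:2]@ux,w[:2]@uy);t=s['tool_pos'];print((t[:2]-O)@ux,(t[:2]-O)@uy,t[2])
```

```text
[-0.66827994 -0.18922852 -0.39982578] -0.5674814394802155 -0.4004626434636359
0.0009083254077388306 0.10648727391603303 0.06632347943949296
```

Call:
move_arm([
  {"dx":-0.003,"dy":0,"dz":0,"ax":0,"ay":0,"az":0,"fingers":0.15},
  {"dx":-0.006,"dy":0,"dz":0,"ax":0,"ay":0,"az":0,"fingers":0.15},
  {"dx":-0.009,"dy":0,"dz":0,"ax":0,"ay":0,"az":0,"fingers":0.15},
  {"dx":-0.012,"dy":0,"dz":0,"ax":0,"ay":0,"az":0,"fingers":0.15},
  {"dx":-0.013,"dy":0,"dz":0,"ax":0,"ay":0,"az":0,"fingers":0.15},
  {"dx":-0.013,"dy":0,"dz":0,"ax":0,"ay":0,"az":0,"fingers":0.15},
])

```text
time_s: 16.25
tool_pos: [0.5317, 0.1691, 0.0665]
ee_rot: [3.142, 0.0, 1.231]
wrist_force: [-0.0, 0.4, -1.1]
opening: 0.0215
finger_force: 100.7
```

Run:
```python
from h import *
s=arm.read_state();w=s['wrist_force'];print(w,w[:2]@ux,w[:2]@uy);t=s['tool_pos'];print((t[:2]-O)@ux,(t[:2]-O)@uy,t[2])
C=(t,R.from_euler('xyz',s['ee_rot']))
print(rel(st(0,.166,.16),YW), rel(st(0,.166,.16)+0,YW,C))
```

```text
[-2.05035859e-04  4.02521906e-01 -1.14257485e+00] -0.13389645715879073 0.37959934893668673
0.0009274312475497013 0.09726151971133523 0.06653789583830008
[ 0.0916 -0.0014 -0.1246  0.      0.     -0.001 ] [ 0.0916 -0.0014 -0.1246  0.      0.     -0.001 ]
```

Call:
move_arm([
  {"dx":0.02,"dy":0,"dz":0,"ax":0,"ay":0,"az":0,"fingers":0.15},
  {"dx":0.05,"dy":0,"dz":-0.01,"ax":0,"ay":0,"az":0,"fingers":0.15},
  {"dx":0.09,"dy":0,"dz":-0.06,"ax":0,"ay":0,"az":0,"fingers":0.15},
  {"dx":0.09,"dy":0,"dz":-0.12,"ax":0,"ay":0,"az":0,"fingers":0.15},
  {"dx":0.09,"dy":0,"dz":-0.125,"ax":0,"ay":0,"az":0,"fingers":0.15},
  {"dx":0.09,"dy":0,"dz":-0.125,"ax":0,"ay":0,"az":0,"fingers":0.15},
])

```text
time_s: 16.85
tool_pos: [0.5557, 0.2343, 0.1624]
ee_rot: [3.138, -0.003, 1.232]
wrist_force: [-1.0, 0.2, -1.6]
opening: 0.0213
finger_force: 100.7
```

Run:
```python
from h import *
np.set_printoptions(precision=4,suppress=True)
s=arm.read_state();print(s["tool_pos"],s["opening"],s["finger_force"])
ims=[]
for c in("top","scene"):
    im,d=arm.camera(c);P=cloud(c,d);np.savez(c+"8.npz",im=im,d=d)
    r=arm.outline_of(c,"retainer")
    for q in r[:2]:
        m=q["mask"]&(d>0);X=np.median(P[m],0) if m.any() else np.zeros(3);print(c,q["score"],m.sum(),X,(X[:2]-O)@ux*1e3,(X[:2]-O)@uy*1e3)
    Q=np.stack([(P[...,:2]-O)@ux,(P[...,:2]-O)@uy,P[...,2]],-1)*1e3
    m=(abs(Q[...,0])<30)&(abs(Q[...,1])<60)&(Q[...,2]>98)&(Q[...,2]<125)
    print(c,m.sum());print(Q[m].round(0).astype(int).tolist())
    u,v=(212,190) if c=="top" else (263,165)
    ims.append(cv2.resize(im[v-38:v+38,u-50:u+50],(400,304),interpolation=cv2.INTER_CUBIC))
cv2.imwrite("pics/r8.png",np.hstack(ims))
```

```text
[0.5557 0.2343 0.1624] 0.021316008031345 100.74267983436584
top 0.5 4050 [0.5237 0.085  0.0145] 21.331329894233907 15.20207548930143
top 189
[[21, 25, 99], [27, 10, 99], [25, 6, 98], [22, 8, 98], [24, 3, 98], [18, 3, 99], [21, -7, 99], [23, -12, 100], [24, -14, 99], [8, 22, 100], [9, 20, 98], [11, 15, 98], [12, 12, 99], [10, 9, 98], [15, -6, 99], [19, -16, 102], [7, 8, 99], [8, 5, 103], [9, 2, 103], [9, -1, 106], [15, -15, 99], [16, -17, 100], [17, -20, 99], [18, -22, 100], [19, -24, 98], [4, 6, 103], [5, 4, 105], [6, 1, 103], [7, -1, 101], [8, -4, 103], [11, -11, 99], [13, -16, 101], [13, -19, 103], [15, -20, 98], [16, -23, 99], [16, -26, 102], [18, -31, 100], [19, -33, 100], [-6, 28, 99], [-3, 21, 99], [0, 14, 98], [1, 8, 103], [2, 6, 101], [4, 0, 103], [4, -3, 107], [5, -5, 106], [7, -7, 101], [10, -14, 99], [10, -17, 100], [11, -19, 102], [12, -21, 99], [16, -32, 100], [14, -36, 118], [15, -39, 116], [18, -39, 102], [-8, 28, 98], [-5, 20, 98], [-1, 7, 101], [-1, 4, 103], [0, 2, 102], [1, -1, 103], [2, -3, 105], [3, -6, 105], [4, -8, 101], [6, -12, 98], [7, -15, 99], [8, -18, 101]
[... 2426 characters left out ...]
5, 102], [-16, -43, 100], [-14, -40, 100], [-11, -39, 103], [-7, -37, 105], [1, -39, 116], [3, -36, 116], [-2, -24, 99], [16, 1, 98], [-11, -43, 99], [-6, -38, 102], [2, -40, 112], [5, -38, 113], [9, -37, 117], [7, -22, 101], [9, -19, 101], [9, -15, 99], [28, 9, 98], [-6, -42, 99], [1, -39, 104], [6, -38, 109], [11, -38, 115], [13, -36, 115], [9, -24, 99], [17, -12, 99], [2, -40, 99], [6, -38, 103], [10, -38, 108], [14, -36, 111], [13, -27, 100], [17, -25, 104], [17, -22, 101], [6, -43, 102], [8, -40, 101], [10, -38, 101], [12, -35, 101], [14, -32, 100], [15, -28, 98], [30, -10, 99], [13, -40, 100], [15, -37, 100], [17, -35, 101], [20, -32, 101], [24, -23, 98], [15, -41, 98], [18, -39, 100]]
```

View pics/r8.png

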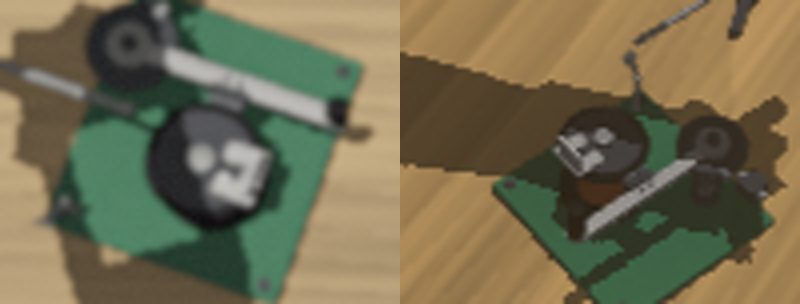

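The retainer lies on the spool with its tab at stand y about -38 mm, so it has moved about 25 mm and is clear of the head. Next I'll take the screwdriver back to its free spot and lay it down.

Run:
```python
from h import *
t=tool();print(t[0])
print(rel([.506,-.3285,.16],1.216)); print(rel([.506,-.3285,-.0305],1.216))
```

```text
[0.55284235 0.23258237 0.15801822]
[-0.7261  0.1907 -0.0017 -0.0019  0.0013  0.0094]
[-0.7256  0.1914  0.2523 -0.0019  0.0013  0.0094]
```

Call:
move_arm([
  {"dx":-0.726,"dy":0.191,"dz":-0.002,"ax":0,"ay":0,"az":0.01,"fingers":0.15},
  {"dx":-0.726,"dy":0.191,"dz":-0.002,"ax":0,"ay":0,"az":0.01,"fingers":0.15},
  {"dx":-0.726,"dy":0.191,"dz":-0.002,"ax":0,"ay":0,"az":0.01,"fingers":0.15},
  {"dx":-0.726,"dy":0.191,"dz":-0.002,"ax":0,"ay":0,"az":0.01,"fingers":0.15},
  {"dx":-0.726,"dy":0.191,"dz":-0.002,"ax":0,"ay":0,"az":0.01,"fingers":0.15},
  {"dx":-0.726,"dy":0.191,"dz":-0.002,"ax":0,"ay":0,"az":0.01,"fingers":0.15},
  {"dx":-0.726,"dy":0.191,"dz":-0.002,"ax":0,"ay":0,"az":0.01,"fingers":0.15},
  {"dx":-0.726,"dy":0.191,"dz":-0.002,"ax":0,"ay":0,"az":0.01,"fingers":0.15},
  {"dx":-0.726,"dy":0.191,"dz":-0.002,"ax":0,"ay":0,"az":0.01,"fingers":0.15},
  {"dx":-0.726,"dy":0.191,"dz":-0.002,"ax":0,"ay":0,"az":0.01,"fingers":0.15},
  {"dx":-0.726,"dy":0.191,"dz":-0.002,"ax":0,"ay":0,"az":0.01,"fingers":0.15},
  {"dx":-0.726,"dy":0.191,"dz":-0.002,"ax":0,"ay":0,"az":0.01,"fingers":0.15},
  {"dx":-0.726,"dy":0.191,"dz":0.06,"ax":0,"ay":0,"az":0.01,"fingers":0.15},
  {"dx":-0.726,"dy":0.191,"dz":0.12,"ax":0,"ay":0,"az":0.01,"fingers":0.15},
  {"dx":-0.726,"dy":0.191,"dz":0.18,"ax":0,"ay":0,"az":0.01,"fingers":0.15},
  {"dx":-0.726,"dy":0.191,"dz":0.2,"ax":0,"ay":0,"az":0.01,"fingers":0.15},
  {"dx":-0.726,"dy":0.191,"dz":0.22,"ax":0,"ay":0,"az":0.01,"fingers":0.15},
  {"dx":-0.726,"dy":0.191,"dz":0.23,"ax":0,"ay":0,"az":0.01,"fingers":0.15},
  {"dx":-0.726,"dy":0.191,"dz":0.235,"ax":0,"ay":0,"az":0.01,"fingers":0.15},
  {"dx":-0.726,"dy":0.191,"dz":0.235,"ax":0,"ay":0,"az":0.01,"fingers":0.15},
])

```text
time_s: 19.05
tool_pos: [0.5087, -0.3288, -0.0148]
ee_rot: [3.14, 0.001, 1.215]
wrist_force: [-0.4, -0.5, -0.7]
opening: 0.0219
finger_force: 100.8
```

Now 15 to 16 mm further down, gently.

Call:
move_arm([
  {"dx":0,"dy":0,"dz":0.008,"ax":0,"ay":0,"az":0,"fingers":0.15},
  {"dx":0,"dy":0,"dz":0.014,"ax":0,"ay":0,"az":0,"fingers":0.15},
  {"dx":0,"dy":0,"dz":0.018,"ax":0,"ay":0,"az":0,"fingers":0.15},
  {"dx":0,"dy":0,"dz":0.02,"ax":0,"ay":0,"az":0,"fingers":0.15},
  {"dx":0,"dy":0,"dz":0.02,"ax":0,"ay":0,"az":0,"fingers":0.15},
  {"dx":0,"dy":0,"dz":0.02,"ax":0,"ay":0,"az":0,"fingers":0.15},
])

```text
time_s: 19.65
tool_pos: [0.5077, -0.3282, -0.0304]
ee_rot: [-3.141, 0.0, 1.215]
wrist_force: [-2.3, 1.1, 5.0]
opening: 0.0219
finger_force: 101.6
```

Call:
move_arm([
  {"dx":0,"dy":0,"dz":0,"ax":0,"ay":0,"az":0,"fingers":0.5},
  {"dx":0,"dy":0,"dz":0,"ax":0,"ay":0,"az":0,"fingers":0.8},
  {"dx":0,"dy":0,"dz":0,"ax":0,"ay":0,"az":0,"fingers":1},
  {"dx":0,"dy":0,"dz":0,"ax":0,"ay":0,"az":0,"fingers":1},
  {"dx":0,"dy":0,"dz":0,"ax":0,"ay":0,"az":0,"fingers":1},
  {"dx":0,"dy":0,"dz":0,"ax":0,"ay":0,"az":0,"fingers":1},
  {"dx":0,"dy":0,"dz":0,"ax":0,"ay":0,"az":0,"fingers":1},
  {"dx":0,"dy":0,"dz":-0.03,"ax":0,"ay":0,"az":0,"fingers":1},
  {"dx":0,"dy":0,"dz":-0.08,"ax":0,"ay":0,"az":0,"fingers":1},
  {"dx":0,"dy":0,"dz":-0.14,"ax":0,"ay":0,"az":0,"fingers":1},
  {"dx":0,"dy":0,"dz":-0.2,"ax":0,"ay":0,"az":0,"fingers":1},
  {"dx":0,"dy":0,"dz":-0.26,"ax":0,"ay":0,"az":0,"fingers":1},
  {"dx":0,"dy":0,"dz":-0.26,"ax":0,"ay":0,"az":0,"fingers":1},
  {"dx":0,"dy":0,"dz":-0.26,"ax":0,"ay":0,"az":0,"fingers":1},
])

```text
time_s: 21.05
tool_pos: [0.5086, -0.3289, 0.1659]
ee_rot: [3.138, 0.001, 1.215]
wrist_force: [0.2, 0.4, 0.2]
opening: 0.0854
finger_force: 0.0
```

Run:
```python
from sd import *
T,im,d=look("w9",{"screwdriver_grip":.013,"screwdriver_tip":.013})
P=cloud("wrist",d,T);A=orange(im,d,P);print(A.min(0),A.max(0),cv2.minAreaRect((A[:,:2]*1000).astype(np.float32)))
# knob: grip with tool y along stand x; real tips 35mm behind tcp
k=st(.058,-.075,0);print(k)
for z in(.16,.072): print(z,rel(np.r_[.5284,-.0115,z],YW))
```

```text
[ 0.5086 -0.3289  0.1659] [3.138  0.0013 1.2152]
screwdriver_grip 0.88 145 300 [ 0.3481 -0.4236  0.013 ]
screwdriver_grip 0.83 249 166 [ 0.5087 -0.3223  0.013 ]
screwdriver_tip 0.86 249 293 [ 0.4589 -0.4549  0.013 ]
orange px [ 238  105   26  104 2472] [250.3325 154.4531]
[ 0.4873 -0.3704 -0.0007] [ 0.5395 -0.2658  0.0281] ((511.5205078125, -317.91082763671875), (106.1089859008789, 24.164518356323242), 69.49962615966797)
[ 0.5283 -0.0123  0.    ]
0.16 [ 0.4048 -0.1194  0.0034 -0.0021 -0.0008 -0.0108]
0.072 [ 0.4047 -0.1191  0.1207 -0.0021 -0.0008 -0.0108]
```

The screwdriver lies flat at its old place (handle top at 28 mm). Next, the knob.

Call:
move_arm([
  {"dx":0.405,"dy":-0.119,"dz":0.003,"ax":0,"ay":0,"az":-0.011,"fingers":1},
  {"dx":0.405,"dy":-0.119,"dz":0.003,"ax":0,"ay":0,"az":-0.011,"fingers":1},
  {"dx":0.405,"dy":-0.119,"dz":0.003,"ax":0,"ay":0,"az":-0.011,"fingers":1},
  {"dx":0.405,"dy":-0.119,"dz":0.003,"ax":0,"ay":0,"az":-0.011,"fingers":1},
  {"dx":0.405,"dy":-0.119,"dz":0.003,"ax":0,"ay":0,"az":-0.011,"fingers":1},
  {"dx":0.405,"dy":-0.119,"dz":0.003,"ax":0,"ay":0,"az":-0.011,"fingers":1},
  {"dx":0.405,"dy":-0.119,"dz":0.003,"ax":0,"ay":0,"az":-0.011,"fingers":1},
  {"dx":0.405,"dy":-0.119,"dz":0.003,"ax":0,"ay":0,"az":-0.011,"fingers":1},
  {"dx":0.405,"dy":-0.119,"dz":0.003,"ax":0,"ay":0,"az":-0.011,"fingers":1},
  {"dx":0.405,"dy":-0.119,"dz":0.003,"ax":0,"ay":0,"az":-0.011,"fingers":1},
])

```text
time_s: 22.2
tool_pos: [0.5294, -0.0134, 0.1609]
ee_rot: [-3.14, 0.001, 1.231]
wrist_force: [0.4, 0.3, -0.2]
opening: 0.0854
finger_force: 0.0
```

Run:
```python
from look import *
T,im,d=look("w10",{"tension_knob":.112})
P=cloud("wrist",d,T);m=(d>0)&(np.hypot(P[...,0]-.5284,P[...,1]+.0115)<.02)&(P[...,2]>.126)&(P[...,2]<.134)
print(m.sum(),P[m].mean(0) if m.any() else 0)
print(rel([.5284,-.0115,.068],YW))
```

```text
[ 0.5294 -0.0134  0.1609] [-3.1402  0.0006  1.2313]
tension_knob 0.64 251 202 [ 0.5292 -0.0121  0.112 ]
453 [ 0.5288 -0.012   0.1299]
[ 0.0022 -0.0024  0.1244 -0.0004  0.0002 -0.001 ]
```

Call:
move_arm([
  {"dx":0.001,"dy":-0.001,"dz":0.05,"ax":0,"ay":0,"az":0,"fingers":1},
  {"dx":0.001,"dy":-0.001,"dz":0.09,"ax":0,"ay":0,"az":0,"fingers":1},
  {"dx":0.001,"dy":-0.001,"dz":0.11,"ax":0,"ay":0,"az":0,"fingers":1},
  {"dx":0.001,"dy":-0.001,"dz":0.12,"ax":0,"ay":0,"az":0,"fingers":1},
  {"dx":0.001,"dy":-0.001,"dz":0.124,"ax":0,"ay":0,"az":0,"fingers":1},
  {"dx":0.001,"dy":-0.001,"dz":0.124,"ax":0,"ay":0,"az":0,"fingers":0.1},
  {"dx":0.001,"dy":-0.001,"dz":0.124,"ax":0,"ay":0,"az":0,"fingers":0.1},
  {"dx":0.001,"dy":-0.001,"dz":0.124,"ax":0,"ay":0,"az":0,"fingers":0.1},
  {"dx":0.001,"dy":-0.001,"dz":0.124,"ax":0,"ay":0,"az":0,"fingers":0.1},
  {"dx":0.001,"dy":-0.001,"dz":0.124,"ax":0,"ay":0,"az":0,"fingers":0.1},
  {"dx":0.001,"dy":-0.001,"dz":0.124,"ax":0,"ay":0,"az":0,"fingers":0.1},
  {"dx":0.001,"dy":-0.001,"dz":0.124,"ax":0,"ay":0,"az":0,"fingers":0.1},
  {"dx":0.001,"dy":-0.001,"dz":0.124,"ax":0,"ay":0,"az":0,"fingers":0.1},
  {"dx":0.001,"dy":-0.001,"dz":0.124,"ax":0,"ay":0,"az":0,"fingers":0.1},
], newtons=60)

```text
time_s: 23.7
tool_pos: [0.5296, -0.0114, 0.0694]
ee_rot: [3.141, -0.0, 1.233]
wrist_force: [-1.9, 1.1, 6.0]
opening: 0.0141
finger_force: 58.5
```

Run:
```python
from h import *
s=arm.read_state();print(s["opening"],s["finger_force"],s["wrist_force"],s["tool_pos"])
t,r=tool();c=np.array([.578,.1293])
for a in np.arange(.05,.58,.05):
    p=c+R.from_euler('z',a).as_matrix()[:2,:2]@(t[:2]-c)
    print(round(a,2),rel(np.r_[p,t[2]],r.as_euler('xyz')[2]+a).round(3))
```

```text
0.014062574038309726 58.482457995414734 [-1.89351037  1.05605681  5.96372917] [ 0.52962045 -0.01141427  0.06941405]
0.05 [ 0.     0.01   0.     0.    -0.    -0.032]
0.1 [ 0.001  0.02   0.     0.    -0.    -0.064]
0.15 [ 0.002  0.03   0.     0.    -0.    -0.096]
0.2 [ 0.004  0.039  0.     0.    -0.    -0.127]
0.25 [ 0.006  0.049  0.     0.    -0.    -0.159]
0.3 [ 0.009  0.059  0.     0.    -0.    -0.191]
0.35 [ 0.012  0.068  0.     0.     0.    -0.223]
0.4 [ 0.016  0.077  0.     0.     0.    -0.255]
0.45 [ 0.02   0.086  0.     0.     0.    -0.286]
0.5 [ 0.025  0.095  0.     0.     0.    -0.318]
0.55 [ 0.03   0.104  0.     0.     0.    -0.35 ]
```

Gripped. Now swing it along the arc in two stages.

Call:
move_arm([
  {"dx":0,"dy":0.01,"dz":0,"ax":0,"ay":0,"az":-0.032,"fingers":0.1},
  {"dx":0.001,"dy":0.02,"dz":0,"ax":0,"ay":0,"az":-0.064,"fingers":0.1},
  {"dx":0.002,"dy":0.03,"dz":0,"ax":0,"ay":0,"az":-0.096,"fingers":0.1},
  {"dx":0.004,"dy":0.039,"dz":0,"ax":0,"ay":0,"az":-0.127,"fingers":0.1},
  {"dx":0.004,"dy":0.039,"dz":0,"ax":0,"ay":0,"az":-0.127,"fingers":0.1},
])

```text
time_s: 24.2
tool_pos: [0.558, -0.0183, 0.0694]
ee_rot: [-3.141, 0.0, 1.433]
wrist_force: [-5.6, 0.9, 8.7]
opening: 0.0139
finger_force: 59.0
```

Run:
```python
from h import *
s=arm.read_state();print(s["opening"],s["finger_force"],s["wrist_force"],s["tool_pos"],s["ee_rot"])
t,r=tool();c=np.array([.578,.1293]);v=t[:2]-c;print(np.hypot(*v),np.arctan2(v[1],v[0])-(YW-np.pi))
```

```text
0.01390890532719612 59.03845489025116 [-5.56519844  0.93576937  8.69455716] [ 0.55797554 -0.01833635  0.06935141] [-3.14055076e+00  7.30021359e-05  1.43332680e+00]
0.14898815736468862 0.20378531935535515
```

Call:
move_arm([
  {"dx":0,"dy":0.01,"dz":0,"ax":0,"ay":0,"az":-0.032,"fingers":0.1},
  {"dx":0.001,"dy":0.02,"dz":0,"ax":0,"ay":0,"az":-0.064,"fingers":0.1},
  {"dx":0.002,"dy":0.03,"dz":0,"ax":0,"ay":0,"az":-0.096,"fingers":0.1},
  {"dx":0.004,"dy":0.039,"dz":0,"ax":0,"ay":0,"az":-0.127,"fingers":0.1},
  {"dx":0.006,"dy":0.049,"dz":0,"ax":0,"ay":0,"az":-0.159,"fingers":0.1},
  {"dx":0.009,"dy":0.059,"dz":0,"ax":0,"ay":0,"az":-0.191,"fingers":0.1},
  {"dx":0.012,"dy":0.068,"dz":0,"ax":0,"ay":0,"az":-0.223,"fingers":0.1},
  {"dx":0.012,"dy":0.068,"dz":0,"ax":0,"ay":0,"az":-0.223,"fingers":0.1},
  {"dx":0.012,"dy":0.068,"dz":0,"ax":0,"ay":0,"az":-0.223,"fingers":0.1},
])

```text
time_s: 25.1
tool_pos: [0.6087, -0.0167, 0.0694]
ee_rot: [-3.139, -0.0, 1.782]
wrist_force: [-7.8, -0.5, 8.8]
opening: 0.0141
finger_force: 59.1
```

Run:
```python
from look import *
s=arm.read_state();print(s["opening"],s["finger_force"],s["wrist_force"],s["tool_pos"],s["ee_rot"])
t,r=tool();c=np.array([.578,.1293]);v=t[:2]-c;print(np.hypot(*v),np.arctan2(v[1],v[0])-(YW-np.pi))
T,im,d=look("w11",{"tension_knob":.112})
i2,_=arm.camera("scene");cv2.imwrite("pics/fin.png",np.hstack([cv2.resize(im,(400,300)),cv2.resize(i2[90:240,150:350],(400,300),interpolation=cv2.INTER_CUBIC)]))
```

```text
0.014149901827301525 59.12047863006592 [-7.8409 -0.4587  8.7744] [ 0.6087 -0.0167  0.0694] [-3.139  -0.0001  1.7822]
0.14917584970838274 0.545885699663655
[ 0.6087 -0.0167  0.0694] [-3.139  -0.0001  1.7822]
tension_knob 0.78 253 266 [ 0.609  -0.0172  0.112 ]
```

View pics/fin.png

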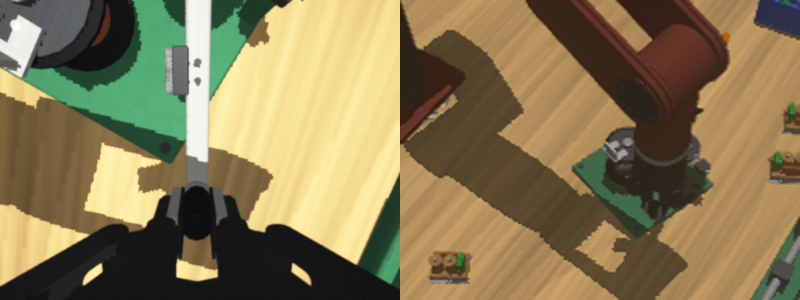

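The knob at (197,210) is pinched between the fingers. The arm has swung to 0.546 rad, well off the spool, and force matches the spring. The retainer is still lying off the spindle head on the left. Handing in.

```bash
python3 -c "
from plant import arm
print(arm.sign_off())"
```

```text
the job is handed in; nothing more can be done
None
```

I handed the job in at about 25 s: the retainer is off the spindle and lying on the spool, the screwdriver is flat on the bench where it started, and the gripper is holding the tension arm at about 0.55 rad, past the 0.46 click.

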